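Wedge a knife-handle blank tight in the wedge press

TASK

Pick up the hammer and tap the loose wedge into the press with at least three separate light blows (never over 60 N), drawing back between blows, until it stops advancing; end with a blow of about 10 N on the tight wedge. Move the wedge only with the hammer, spare the blank and the other things, and lay the hammer flat back on its mat.

Things in the scene. Friction and masses are not known exactly. Their poses are not given: they have to be found in the camera images.
- press: Fixed plywood wedge press: base 170 (x) by 195 (y) by 18 mm, a 44 mm wide tongue under the wedge out to y = -122 mm. Origin under the base at bench level; the wedge is driven along +y, -x is the robot's side. A 36 mm high slanting bar stands on the -x side of the wedge (y = -73 to 113 mm), a straight one beyond the blank; its place varies 2 mm either way, so where the wedge jams varies 16 mm.
- wedge_head (a point): Middle of the wedge's thick end face (38 mm wide, 40 high), which looks to the press's -y: strike here. Loose waxed wooden wedge, 190 mm long, tapering 1 in 8 to 14 mm at its +y end, about 0.12 kg, upright on the press base (this point 38 mm above the bench). It slides freely (under 2 N) for 15 to 75 mm, then jams within a mm or two as the force rises steeply, and stays. Axes as the press.
- blank_center (a point): Centre of the loose dark wooden knife-handle blank, 26 mm (x) by 130 mm (y) by 32 mm high, 0.12 kg, standing on the press base between the wedge and the straight bar. Axes as the press.
- hammer_head (a point): Centre of the head of a soft-faced hammer (0.27 to 0.45 kg) lying flat on the mat. The head is 96 mm long along the hammer's y, with a round 34 mm striking face at either end (alike, each 48 mm from this point), and 36 mm high: this point is 18 mm above the mat. The wooden handle runs from the head along the hammer's -x to 202 mm.
- hammer_grip (a point): Point on the hammer's handle 55 mm from the head's centre along the hammer's -x, near the balance point, 18 mm above the mat; the handle there is 22 mm wide (hammer's y) and 26 mm high. Axes as the hammer. A blow peaks at two to three times the force that a wrist sensor shows: tap at 30 to 50 mm/s and stop at once.
- mat: Fixed black rubber bench mat, 300 mm (x) by 170 mm (y) by 4 mm thick, the hammer's place. Origin at the centre of its underside, on the bench.
- glue_center (a point): Centre of a loose white glue bottle, 48 mm in diameter, 120 mm tall. Leave alone.
- tin_center (a point): Centre of a loose steel tin, 64 mm in diameter, 55 mm tall. Leave alone.
- spare_center (a point): Centre of a loose spare handle blank of dark wood, 30 by 120 by 26 mm, lying on the bench. Leave alone.
There are look-alikes about, which are no part of the job. Of the things like the part that bears hammer_head, leave any that is pink; of the rest the larger one is meant. What is shaped like the part that bears blank_center but purple is not meant.

How it is judged:
On the way, in this order (a step that is already met when the one before it is completed fails the run):
1. the hammer is held and lifted off the mat (height (world z) of hammer_head above 0.032 m and contact force between the fingers and hammer above 2 N), for 0.1 s.
2. a first tap: the hammer pushes on the wedge (contact force between hammer and wedge above 0.1 N).
3. the hammer is drawn back from the wedge by about 10 mm or more (distance between hammer_head and wedge_head above 0.058 m and contact force between hammer and wedge below 0.05 N), for 0.02 s.
4. a second tap on the wedge (contact force between hammer and wedge above 0.1 N).
5. the hammer is drawn back again by about 10 mm or more (all of step 3), for 0.02 s.
6. a third or later tap of more than 5 N meets the wedge tight, clamping the blank with more than 8 N (contact force between hammer and wedge above 5 N and contact force between wedge and blank above 8 N), for 0.02 s.
At the end, for the whole second after the job is handed in: The wedge is upright and still clamps the blank with over 8 N, both within 0.1 rad of upright; the hammer lies still and flat (within 0.12 rad) on the mat, head centre and grip point both over the mat, head centre under 30 mm above the bench (contact force between wedge and blank above 8 N and linear speed of wedge below 0.005 m/s and angle between each of wedge_head, blank_center's own z axis and vertical below 0.1 rad and x of hammer_head in the frame of mat between -0.15 and 0.15 m and y of hammer_head in the frame of mat between -0.085 and 0.085 m and x of hammer_grip in the frame of mat between -0.15 and 0.15 m and y of hammer_grip in the frame of mat between -0.085 and 0.085 m and height (world z) of hammer_head below 0.03 m and angle between hammer_head's own z axis and vertical below 0.12 rad and linear speed of hammer below 0.02 m/s); the robot touches nothing.
It fails at once if the hammer hits the wedge with more than 60 N (contact force between hammer and wedge above 60 N).
It fails at once if the robot itself pushes the wedge or the blank (more than 1 N) (contact force between any of the fingers, the arm and wedge above 1 N or contact force between any of the fingers, the arm and blank above 1 N).
It fails at once if the hammer hits the blank (more than 1 N) (contact force between hammer and blank above 1 N).
It fails at once if the glue bottle, the tin or the spare blank is moved by more than 20 mm (distance of any of glue_center, tin_center, spare_center from where it was at the start of the episode above 0.02 m).
It also fails if it takes over 58 s, if anything falls off the work surface, if the arm or the gripper's body presses on something with over 40 N, if the wrist force passes 120 N, or if a joint passes its speed limit or range.

ROBOT

A 6-joint arm with a two-finger parallel gripper is mounted at the origin on the work surface. World frame = base frame: x ahead of the robot, y to its left, z up, the work surface at z = 0. Lengths are in m, angles in rad, forces in N, time in s.
With the tool pointing down it reaches from about 0.35 to 1 m from the base axis. Payload 7.1 kg.
Tool frame: the origin (TCP) lies between the finger pads; the fingertips stand 19 mm ahead of it and the grasp point (between the pads) is the TCP; z points along the fingers, y is the line along which they close (so a half turn about z gives the same grasp; the last joint's range is limited). The gripper opens to 85 mm and grips with 20 to 120 N. Pads are 22 mm wide; open, the fingers measure 114 mm over their backs; the gripper's body (76 mm by 85 mm) begins 54 mm behind the grasp point. The pads swing forward as they close: fully open they stand 13 mm farther back than shut.
Start: joints at [1.24, 0.423, 1.63, -0, 1.089, -0.019], TCP at [0.192, 0.595, 0.222] pointing down, gripper open.
Joint ranges: [-3, 3], [-0.9, 2.11], [0.09, 2.58], [-1.31, 4.45], [0.11, 2.69], [-2.54, 2.54]. Speed limits (rad/s): [2.39, 2.39, 3.01, 3.14, 3.14, 3.14].

INTERFACE

Orientations are given as a unit quaternion [x, y, z, w].
In Python, from station import sensors, cams, job gives the robot as it stands.
- The arm moves only by the tool carry_out, never from a script. Its argument "increments" is a list of rows, each an object with "dp": the shift along the tool's x, y, z scaled (see below), a list of three; "turn": the turn about the tool's z scaled (see below); "hand": the opening, from 0 (shut) to 1 (fully open). A call has 1 to 20 rows; each row shifts and turns the commanded pose from where the row before left it, along the tool's axes as they then stand; what a row does not reach is not made up. The controller multiplies each number of a shift by 200 mm and each number of a turn by 90 degrees. A row lasts 1/12 s, in which the tool goes at most 41.7 mm and 7.16 degrees, less where a joint would pass 70% of its speed; a pose out of reach is approached as far as the arm can. A call with a number of a shift or a turn outside -1 to 1 is refused whole. A call with a gripper value outside its range is refused whole. The fingers move at their own pace and stop on an object; the grip force is fixed at half the most. Time passes only in rows, so rows that do not move let the fingers close. It gives the time, the measured TCP pose, the force, the opening and the grip force at its end, in the units of the state.
- sensors.get_obs(): the state, without advancing time (a new reading comes with each control period).
- cams.snapshot(name): name is "scene" or "top"; returns a dict with "color" (400x640x3 uint8, red, green, blue), "intrinsics" (3x3 intrinsics, pixels), "rvec" (rotation vector, rad) and "tvec" (3), from world to camera coordinates, as OpenCV has them. Camera axes: x right, y down, z forward; pixel columns grow to the right and rows downward; lengths in m; the calibration is good to about 2 mm. A picture is of the moment at which its call begins. There is no depth.
- job.hand_in(): hands the job in; it is judged then, once.
Trained networks look in a picture, given as the dict that the camera call returned (one of the last four; its "shot" number tells which), for a name from the list of things; names that differ only in an ending like _2 or _b are one class to them, and where a whole thing is asked for, a point or a joint stands for the part that bears it (a point fixed in the world has none). Each returns a list of dicts, best first, with "conf" (0 to 1); they miss things now and then, are a little off and sometimes report something else, mostly with a low value. They report only what shows in the picture. A call takes as long as a camera call. They do not tell look-alikes from the thing itself.
- cams.boxes_of(label, picture): "box" ([left, top, right, bottom] in pixels, round what is visible of it).
- cams.spot_point(label, picture): "uv" ([column, row] in pixels: a listed point, or the origin of a listed thing).
The state is a dict: "t": time; "joint_positions": joint angles; "joint_velocities": joint speeds; "joint_efforts": joint torques, N m; "position": TCP position; "tool_rot": TCP orientation; "contact_force": force on the tool from outside, world axes, zero at the start; "moment": the same for the moment, N m; "finger_gap": opening from 0.0 (shut) to 1.0 (fully open); "gripper_force": force on a finger pad.
Only numpy, scipy, OpenCV 4.12 (cv2) and the standard library are available. Lean on these libraries where they do the work, as an engineer would, in place of code of your own. Each camera call takes 0.05 s, during which the arm holds its last target. There are 200 camera calls.

## Working session

There is one attempt and no reset: what is moved stays moved. The work goes in short steps, Python scripts to look and compute and a tool call to move; the robot and the scene stay as the last step left them, time stands still between calls to the robot, and variables do not carry over. Pictures are saved under pics/ and viewed, at most 13 in all, crops included, and the job is handed in when it is done.

Besides the shell and the picture viewer there is one more tool, called after ">>>" as name([rows], argument=value, ...), one row to a line, values as JSON. carry_out: Moves the arm, as the interface text tells. Shifts and turns lie within -1 to 1; 1 stands for 200 mm of shift or 90 degrees of turn. Its arguments: {"type":"object","properties":{"increments":{"type":"array"}},"required":["increments"]}

```bash
mkdir -p pics; cat > h.py <<'E'
import numpy as np, cv2
from station import sensors, cams, job
from scipy.spatial.transform import Rotation as R
def ray(p,uv):
    K=p["intrinsics"];Rm=cv2.Rodrigues(np.array(p["rvec"],float))[0];t=np.array(p["tvec"],float).ravel()
    d=Rm.T@np.linalg.inv(K)@np.array([uv[0],uv[1],1.]);return -Rm.T@t,d
def at_z(p,uv,z):
    c,d=ray(p,uv);return c+d*(z-c[2])/d[2]
def proj(p,X):
    return cv2.projectPoints(np.array(X,float).reshape(-1,3),np.array(p["rvec"],float),np.array(p["tvec"],float),np.array(p["intrinsics"],float),None)[0].reshape(-1,2)
def tri(p,a,q,b):
    c1,d1=ray(p,a);c2,d2=ray(q,b)
    A=np.stack([d1,-d2],1);s=np.linalg.lstsq(A,c2-c1,rcond=None)[0]
    return (c1+d1*s[0]+c2+d2*s[1])/2,np.linalg.norm(c1+d1*s[0]-c2-d2*s[1])
E
python3 - <<'E'
from h import *
np.set_printoptions(precision=4,suppress=True)
P={n:cams.snapshot(n) for n in("scene","top")}
for n,p in P.items():
    cv2.imwrite(f"pics/{n}0.png",p["color"][:,:,::-1])
    print(n,ray(p,(320,200)))
Z=dict(press=0,wedge_head=.038,blank_center=.034,hammer_head=.022,hammer_grip=.022,mat=0,glue_center=.06,tin_center=.0275,spare_center=.013)
for l,z in Z.items():
    for n,p in P.items():
        for r in cams.spot_point(l,p): print(l,n,np.round(r["uv"],1),round(r["conf"],2),at_z(p,r["uv"],z)[:2])
print(sensors.get_obs())
E
```

```text
scene (array([ 1.5236, -0.1575,  0.8648]), array([-0.7895,  0.015 , -0.6137]))
top (array([ 0.3492, -0.1061,  1.4264]), array([ 0.11  ,  0.0109, -0.9939]))
press scene [416.9 227.4] 0.77 [0.5814 0.1793]
press scene [380.  268.6] 0.72 [0.7538 0.0284]
press scene [432.6 221.9] 0.38 [0.5575 0.2382]
press top [237.7 173.3] 0.61 [0.594  0.1805]
wedge_head scene [369.6 226.5] 0.69 [0.6088 0.0158]
wedge_head top [288.9 169.4] 0.86 [0.6009 0.0093]
blank_center scene [468.7 271. ] 0.78 [0.8078 0.267 ]
blank_center scene [430.7 221.1] 0.46 [0.5912 0.2176]
blank_center top [222.9 170.2] 0.8 [0.598  0.2215]
blank_center top [208.  107.8] 0.63 [0.8044 0.2767]
hammer_head scene [173.3 205.5] 0.89 [ 0.4353 -0.6578]
hammer_head scene [300.  164.6] 0.82 [ 0.2002 -0.209 ]
hammer_head scene [262.6 224.6] 0.61 [ 0.5588 -0.3316]
hammer_head scene [382.  267.3] 0.61 [0.7687 0.0302]
hammer_head top [497.  224.8] 0.85 [ 0.4278 -0.6557]
hammer_head top [361.4 292.3] 0.68 [ 0.2143 -0.2222]
hammer_head top [395.7 176.9] 0.56 [ 0.5809 -0.3348]
hammer_grip scene [286.7 166.6] 0.96 [ 0.2111 -0.2626]
hammer_grip s
[... 427 characters left out ...]
7.9] 0.97 [0.7755 0.022 ]
tin_center top [288.1 119.9] 0.62 [0.767  0.0152]
spare_center scene [480.7 217.1] 0.79 [0.5585 0.3985]
spare_center top [164.5 183.1] 0.71 [0.5584 0.4147]
{'t': 1.0, 'joint_positions': array([ 1.24  ,  0.4231,  1.6299,  0.    ,  1.0886, -0.019 ]), 'joint_velocities': array([-0.0012,  0.0012, -0.0014, -0.    , -0.0021,  0.0013]), 'joint_efforts': array([  0.0007, -55.7354, -28.2139,   0.0001,   0.0007,   0.    ]), 'position': array([0.1917, 0.5948, 0.2217]), 'tool_rot': array([ 0.1553,  0.9879, -0.    , -0.    ]), 'contact_force': array([ 0.5442,  0.5458, -0.9897]), 'moment': array([-0.0157, -0.004 , -0.0361]), 'gripper_force': 0.0, 'finger_gap': 0.9996763285434861}
```

View pics/scene0.png

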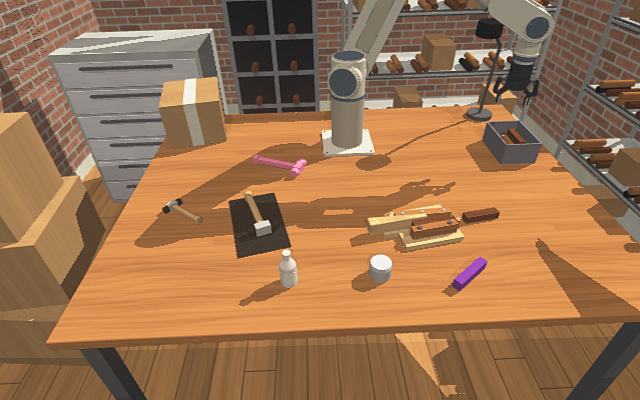

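View pics/top0.png

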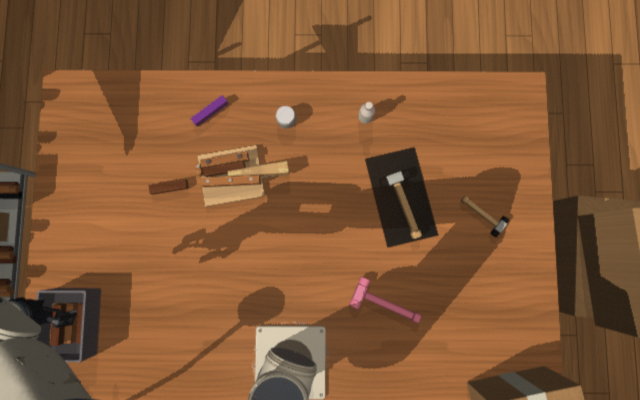

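The first pictures show the hammer on its black mat (top: head at 397,178, handle end at 416,236). The wedge head is at about (288,169) and the wedge points to image-left (world +y). A pink hammer and a small black-headed one are the look-alikes. I'll zoom in to get the yaws.

```bash
python3 - <<'E'
from h import *
t=cv2.imread("pics/top0.png");s=cv2.imread("pics/scene0.png")
M=np.zeros((600,800,3),np.uint8)
f=lambda im,x,y,w,h:cv2.resize(im[y:y+h,x:x+w],None,fx=4,fy=4,interpolation=cv2.INTER_CUBIC)
M[:320,:440]=f(t,190,135,110,80);M[330:570,:480]=f(s,355,195,120,60);M[:440,484:800]=f(t,364,142,79,110)
cv2.imwrite("pics/m1.png",M)
E
```

```text
(no output)
```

View pics/m1.png

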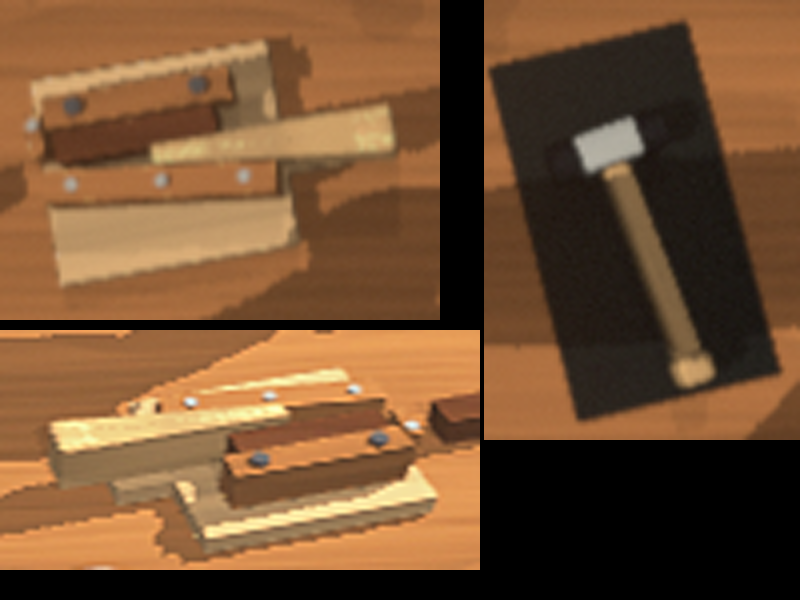

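```bash
python3 - <<'E'
from h import *
np.set_printoptions(precision=4,suppress=True)
p=cams.snapshot("top");q=cams.snapshot("scene")
T=lambda m,ox,oy:((m[0]+.5)/4-.5+ox,(m[1]+.5)/4-.5+oy)
A=lambda m,z,ox=190,oy=135:at_z(p,T(m,ox,oy),z)[:2]
B=[A(m,.018) for m in((32,80),(268,40),(300,240),(60,285))]
print("base",np.array(B),"mean",np.mean(B,0))
W=[A(m,.058) for m in((388,103),(396,150))];print("wedge top head",np.array(W),np.mean(W,0), "tail",A((153,152),.058))
hh=A((609,145),.040,364-121,142);he=A((692,372),.035,364-121,142)
print("hammer",hh,he,"handle yaw",np.degrees(np.arctan2(*(hh-he)[::-1])),np.linalg.norm(hh-he))
mc=[A(m,.004,364-121,142) for m in((490,68),(687,22),(780,372),(580,420))];print("mat",np.array(mc),np.mean(mc,0))
d=(B[0]+B[3]-B[1]-B[2]);print("press +y yaw deg from world y",np.degrees(np.arctan2(-d[0],d[1])))
for l in("hammer_head","hammer_grip","wedge_head","blank_center"):
    for r in cams.spot_point(l,p)[:3]:
        for s in cams.spot_point(l,q)[:4]:
            X,e=tri(p,r["uv"],q,s["uv"])
            if e<.02: print(l,X,e)
E
```

```text
base [[0.652  0.3093]
 [0.6862 0.1177]
 [0.5217 0.0881]
 [0.4843 0.2803]] mean [0.586  0.1989]
wedge top head [[0.6262 0.0153]
 [0.5886 0.0084]] [0.6074 0.0118] tail [0.5861 0.1999]
hammer [ 0.5748 -0.3292] [ 0.3949 -0.3929] handle yaw 19.497493759314874 0.19086871180782572
mat [[ 0.6443 -0.238 ]
 [ 0.6836 -0.4007]
 [ 0.3962 -0.4701]
 [ 0.357  -0.3086]] [ 0.5203 -0.3544]
press +y yaw deg from world y 10.567418343683107
hammer_head [ 0.5772 -0.3243  0.0316] 0.0048588551402278315
hammer_head [ 0.2131 -0.2117  0.0359] 0.016605936777232044
hammer_head [ 0.4238 -0.6613  0.0225] 0.0016455914300536308
hammer_grip [ 0.5361 -0.3458  0.0401] 0.008766881908216836
hammer_grip [ 0.4466 -0.6495  0.0094] 0.012988682502455292
hammer_grip [ 0.1931 -0.2731  0.0171] 0.002753491707840718
wedge_head [0.6056 0.0105 0.0292] 0.007832162660996117
blank_center [0.7992 0.2816 0.0099] 0.0052286351103495695
blank_center [0.5966 0.2181 0.0312] 0.003486312270132011
```

>>> carry_out([
  {"dp": [-0.12,-0.16,0],"turn": 0,"hand": 1},
  {"dp": [-0.12,-0.16,0],"turn": 0,"hand": 1},
  {"dp": [-0.12,-0.16,0],"turn": 0,"hand": 1},
  {"dp": [-0.12,-0.16,0],"turn": 0,"hand": 1},
  {"dp": [-0.12,-0.16,0],"turn": 0,"hand": 1},
  {"dp": [-0.12,-0.16,0],"turn": 0,"hand": 1},
  {"dp": [-0.12,-0.16,0],"turn": 0,"hand": 1},
  {"dp": [-0.12,-0.16,0],"turn": 0,"hand": 1},
  {"dp": [-0.12,-0.16,0],"turn": 0,"hand": 1},
  {"dp": [-0.12,-0.16,0],"turn": 0,"hand": 1},
  {"dp": [-0.12,-0.16,0],"turn": 0,"hand": 1},
  {"dp": [-0.12,-0.16,0],"turn": 0,"hand": 1},
  {"dp": [-0.12,-0.16,0],"turn": 0,"hand": 1},
  {"dp": [-0.12,-0.16,0],"turn": 0,"hand": 1},
  {"dp": [-0.12,-0.16,0],"turn": 0,"hand": 1},
  {"dp": [-0.12,-0.16,0],"turn": 0,"hand": 1},
  {"dp": [-0.12,-0.16,0],"turn": 0,"hand": 1},
  {"dp": [-0.12,-0.16,0],"turn": 0,"hand": 1},
  {"dp": [-0.12,-0.16,0],"turn": 0,"hand": 1},
  {"dp": [-0.12,-0.16,0],"turn": 0,"hand": 1},
])

```text
t: 3.42
position: [0.4525, -0.1638, 0.222]
tool_rot: [0.156, 0.988, -0.0, 0.0]
contact_force: [0.2, 1.0, 0.7]
finger_gap: 0.999
gripper_force: 0.0
```

>>> carry_out([
  {"dp": [0,0,0],"turn": 0.079,"hand": 1},
  {"dp": [0,0,0],"turn": 0.079,"hand": 1},
  {"dp": [0,0,0],"turn": 0.079,"hand": 1},
  {"dp": [0,0,0],"turn": 0.079,"hand": 1},
  {"dp": [0,0,0],"turn": 0.079,"hand": 1},
  {"dp": [0,0,0],"turn": 0.079,"hand": 1},
  {"dp": [0,0,0],"turn": 0.079,"hand": 1},
  {"dp": [0,0,0],"turn": 0.079,"hand": 1},
  {"dp": [0,0,0],"turn": 0.079,"hand": 1},
  {"dp": [0,0,0],"turn": 0.079,"hand": 1},
  {"dp": [0,0,0],"turn": 0.079,"hand": 1},
  {"dp": [0,0,0],"turn": 0.079,"hand": 1},
  {"dp": [0,0,0],"turn": 0.079,"hand": 1},
  {"dp": [0,0,0],"turn": 0.079,"hand": 1},
  {"dp": [0,0,0],"turn": 0.079,"hand": 1},
  {"dp": [0,0,0],"turn": 0.079,"hand": 1},
  {"dp": [0,0,0],"turn": 0.079,"hand": 1},
  {"dp": [0,0,0],"turn": 0.079,"hand": 1},
  {"dp": [0,0,0],"turn": 0.079,"hand": 1},
  {"dp": [0,0,0],"turn": 0.079,"hand": 1},
])

```text
t: 5.08
position: [0.4523, -0.1615, 0.2218]
tool_rot: [0.985, 0.17, 0.0, 0.0]
contact_force: [-0.5, -0.3, -0.3]
finger_gap: 0.999
gripper_force: 0.0
```

>>> carry_out([
  {"dp": [0.0045,0.167,0.1],"turn": 0,"hand": 1},
  {"dp": [0.0045,0.167,0.1],"turn": 0,"hand": 1},
  {"dp": [0.0045,0.167,0.1],"turn": 0,"hand": 1},
  {"dp": [0.0045,0.167,0.1],"turn": 0,"hand": 1},
  {"dp": [0.0045,0.167,0.1],"turn": 0,"hand": 1},
  {"dp": [0.0045,0.167,0.1],"turn": 0,"hand": 1},
  {"dp": [0,0,0],"turn": 0,"hand": 1},
  {"dp": [0,0,0],"turn": 0,"hand": 1},
])

```text
t: 5.75
position: [0.525, -0.3489, 0.0997]
tool_rot: [0.985, 0.172, -0.001, -0.001]
contact_force: [0.7, -0.1, 0.2]
finger_gap: 0.997
gripper_force: 0.0
```

```bash
python3 - <<'E'
from h import *
p=cams.snapshot("top");q=cams.snapshot("scene")
o=sensors.get_obs();print(o["position"],o["t"])
f=lambda im,x,y,w,h:cv2.resize(im[y:y+h,x:x+w],None,fx=4,fy=4,interpolation=cv2.INTER_CUBIC)
M=np.zeros((440,800,3),np.uint8)
a=f(p["color"][:,:,::-1],350,142,99,110);b=f(q["color"][:,:,::-1],210,170,99,110)
for im,pp,ox,oy in((a,p,350,142),(b,q,210,170)):
    pass
M[:,:396]=a;M[:,400:796]=b
cv2.imwrite("pics/m2.png",M)
E
```

```text
[ 0.52528236 -0.3475526   0.10175247] 5.85
```

View pics/m2.png

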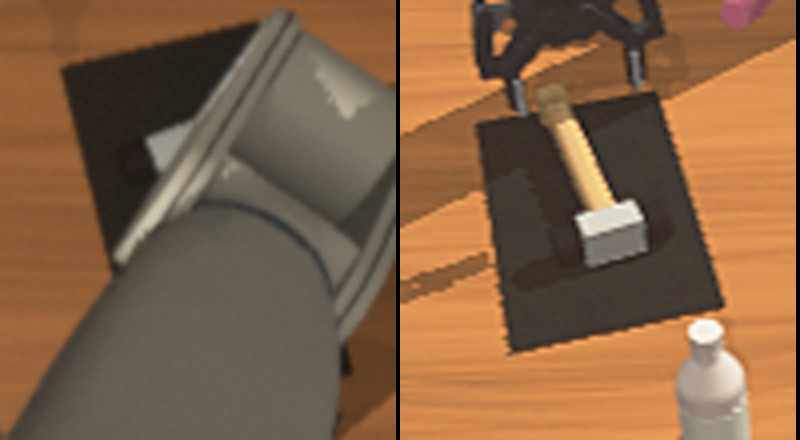

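The gripper hangs above the handle. In the scene crop the fingertips are at about (520,108) and (637,83), the head top is at (609,217) and the handle end is at (553,98). I'll compare the handle line with the fingers' midpoint.

```bash
python3 - <<'E'
from h import *
q=cams.snapshot("scene")
T=lambda m:((m[0]-400+.5)/4-.5+210,(m[1]+.5)/4-.5+170)
o=sensors.get_obs();Rm=R.from_quat(o["tool_rot"]).as_matrix()
h=at_z(q,T((609,217)),.040);e=at_z(q,T((553,98)),.037);n=at_z(q,T((597,205)),.035)
print(h,e,np.degrees(np.arctan2((h-e)[1],(h-e)[0])),np.linalg.norm(h-e))
print("tip mid",at_z(q,((T((520,108))[0]+T((637,83))[0])/2,(T((520,108))[1]+T((637,83))[1])/2),o["position"][2]-.006))
print(o["position"],(h-o["position"])@Rm,(e-o["position"])@Rm)
E
```

```text
[ 0.57568144 -0.33052049  0.04      ] [ 0.4063993 -0.3949702  0.037    ] 20.84301067113046 0.18116072905941366
tip mid [ 0.48457099 -0.35688953  0.09640879]
[ 0.52550149 -0.3473419   0.10240879] [0.0528939  0.00131318 0.0624208 ] [-0.12822112  0.00410601  0.06538029]
```

>>> carry_out([
  {"dp": [0,0.005,0.09],"turn": 0,"hand": 1},
  {"dp": [0,0.005,0.09],"turn": 0,"hand": 1},
  {"dp": [0,0,0.09],"turn": 0,"hand": 1},
  {"dp": [0,0,0.09],"turn": 0,"hand": 1},
  {"dp": [0,0,0],"turn": 0,"hand": 1},
  {"dp": [0,0,0],"turn": 0,"hand": 0},
  {"dp": [0,0,0],"turn": 0,"hand": 0},
  {"dp": [0,0,0],"turn": 0,"hand": 0},
  {"dp": [0,0,0],"turn": 0,"hand": 0},
  {"dp": [0,0,0],"turn": 0,"hand": 0},
  {"dp": [0,0,0],"turn": 0,"hand": 0},
  {"dp": [0,0,0],"turn": 0,"hand": 0},
  {"dp": [0,0,0],"turn": 0,"hand": 0},
])

```text
t: 6.98
position: [0.5263, -0.35, 0.0298]
tool_rot: [0.985, 0.173, 0.0, 0.0]
contact_force: [0.2, 0.2, 0.3]
finger_gap: -0.001
gripper_force: 0.0
```

```bash
python3 - <<'E'
from h import *
p=cams.snapshot("top");q=cams.snapshot("scene")
o=sensors.get_obs();print(o)
f=lambda im,x,y,w,h:cv2.resize(im[y:y+h,x:x+w],None,fx=5,fy=5,interpolation=cv2.INTER_CUBIC)
b=f(q["color"][:,:,::-1],200,150,120,110)
uv=proj(q,[o["position"],[.5757,-.3305,.04]]);print(uv,(uv-[200,150])*5)
cv2.imwrite("pics/m3.png",b)
E
```

```text
{'t': 7.0833, 'joint_positions': array([-6.05706519e-01,  6.87740613e-01,  1.70225090e+00, -8.96752856e-06,
        7.51654961e-01,  6.17242370e-01]), 'joint_velocities': array([-0.00061439,  0.00106723,  0.00024554, -0.00092946,  0.00229726,
        0.00059969]), 'joint_efforts': array([ 5.36076186e-03, -6.23157406e+01, -1.96939784e+01,  2.46514855e-04,
        9.19817285e-04,  6.99315183e-05]), 'position': array([ 0.52626594, -0.34999116,  0.02971338]), 'tool_rot': array([ 9.84912791e-01,  1.73051421e-01, -2.12902402e-05, -1.67409851e-05]), 'contact_force': array([ 0.49939614, -0.48100151, -0.3621293 ]), 'moment': array([0.03042152, 0.00150206, 0.03700138]), 'gripper_force': 0.0, 'finger_gap': 0.004445591550455896}
[[257.63357596 216.69994107]
 [261.88085495 223.87850974]] [[288.16787982 333.49970536]
 [309.40427474 369.39254872]]
```

View pics/m3.png

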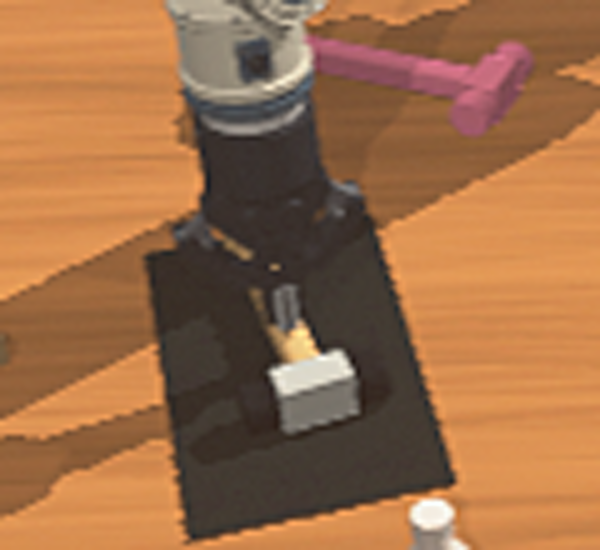

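```bash
python3 - <<'E'
from h import *
q=cams.snapshot("scene")
for z in (0,.01,.02,.03,.04,.05,.06,.08): 
    print(z,(proj(q,[[.526,-.350,z]])[0]-[200,150])*5+2)
E
```

```text
0 [295.5328097  368.48044337]
0.01 [293.75136193 357.39746473]
0.02 [291.95326714 346.21091947]
0.03 [290.13829089 334.91934907]
0.04 [288.30619434 323.52126751]
0.05 [286.45673408 312.0151606 ]
0.06 [284.5896621  300.39948532]
0.08 [280.80166704 276.83310918]
```

The image shows the shut fingertips just above the handle (tip at crop 287,330, which is z ≈ 0.035). So the true tool is about 24 mm higher than reported. I'll reopen, go down by that much and close again.

>>> carry_out([
  {"dp": [0,0,-0.05],"turn": 0,"hand": 1},
  {"dp": [0,0,0],"turn": 0,"hand": 1},
  {"dp": [0,0,0],"turn": 0,"hand": 1},
  {"dp": [0,0,0],"turn": 0,"hand": 1},
  {"dp": [0,0,0],"turn": 0,"hand": 1},
  {"dp": [0,0,0],"turn": 0,"hand": 1},
  {"dp": [0,0,0],"turn": 0,"hand": 1},
  {"dp": [0,0,0.05],"turn": 0,"hand": 1},
  {"dp": [0,0,0.04],"turn": 0,"hand": 1},
  {"dp": [0,0,0.04],"turn": 0,"hand": 1},
  {"dp": [0,0,0.02],"turn": 0,"hand": 1},
  {"dp": [0,0,0.015],"turn": 0,"hand": 1},
  {"dp": [0,0,0],"turn": 0,"hand": 1},
])

```text
t: 8.22
position: [0.5257, -0.3496, 0.0055]
tool_rot: [0.985, 0.173, -0.001, -0.001]
contact_force: [-0.0, -0.2, 0.2]
finger_gap: 1.001
gripper_force: 0.0
```

>>> carry_out([
  {"dp": [0,0,0],"turn": 0,"hand": 0},
  {"dp": [0,0,0],"turn": 0,"hand": 0},
  {"dp": [0,0,0],"turn": 0,"hand": 0},
  {"dp": [0,0,0],"turn": 0,"hand": 0},
  {"dp": [0,0,0],"turn": 0,"hand": 0},
  {"dp": [0,0,0],"turn": 0,"hand": 0},
  {"dp": [0,0,0],"turn": 0,"hand": 0},
])

```text
t: 8.8
position: [0.5265, -0.3501, 0.0072]
tool_rot: [0.985, 0.173, 0.0, 0.0]
contact_force: [-1.1, -0.1, 4.7]
finger_gap: 0.246
gripper_force: 60.0
```

>>> carry_out([
  {"dp": [0,0,-0.05],"turn": 0,"hand": 0},
  {"dp": [0,0,-0.1],"turn": 0,"hand": 0},
  {"dp": [0,0,-0.1],"turn": 0,"hand": 0},
  {"dp": [0,0,-0.1],"turn": 0,"hand": 0},
  {"dp": [0,0,-0.1],"turn": 0,"hand": 0},
  {"dp": [0,0,-0.05],"turn": 0,"hand": 0},
  {"dp": [0,0,0],"turn": 0,"hand": 0},
  {"dp": [0,0,0],"turn": 0,"hand": 0},
])

```text
t: 9.47
position: [0.5261, -0.3499, 0.1067]
tool_rot: [0.985, 0.173, 0.0, 0.0]
contact_force: [-1.1, 0.2, -5.0]
finger_gap: 0.243
gripper_force: 59.4
```

```bash
python3 - <<'E'
from h import *
np.set_printoptions(precision=4,suppress=True)
p=cams.snapshot("top");q=cams.snapshot("scene")
o=sensors.get_obs();print(o["position"],o["contact_force"],o["moment"],o["finger_gap"],o["gripper_force"],o["t"])
f=lambda im,x,y,w,h:cv2.resize(im[y:y+h,x:x+w],None,fx=4,fy=4,interpolation=cv2.INTER_CUBIC)
M=np.zeros((440,800,3),np.uint8)
M[:,:396]=f(p["color"][:,:,::-1],350,122,99,110);M[:,400:796]=f(q["color"][:,:,::-1],210,150,99,110)
cv2.imwrite("pics/m4.png",M)
E
```

```text
[ 0.5254 -0.3493  0.1053] [-0.0267  0.1778 -4.8352] [-0.0601  0.1313 -0.0034] 0.24476735799341542 59.37530994415283 9.5667
```

View pics/m4.png

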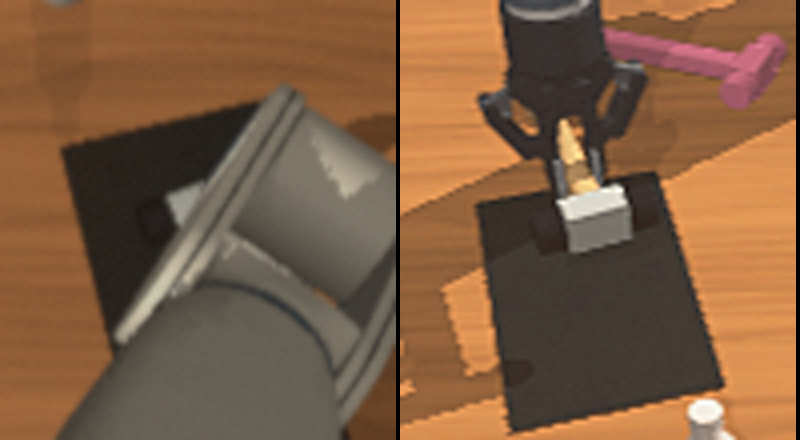

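>>> carry_out([
  {"dp": [0,0,0],"turn": 0.052,"hand": 0},
  {"dp": [0,0,0],"turn": 0.052,"hand": 0},
  {"dp": [0.058,-0.152,0],"turn": 0,"hand": 0},
  {"dp": [0.058,-0.152,0],"turn": 0,"hand": 0},
  {"dp": [0.058,-0.152,0],"turn": 0,"hand": 0},
  {"dp": [0.058,-0.152,0],"turn": 0,"hand": 0},
  {"dp": [0.058,-0.152,0],"turn": 0,"hand": 0},
  {"dp": [0.058,-0.152,0],"turn": 0,"hand": 0},
  {"dp": [0.058,-0.152,0],"turn": 0,"hand": 0},
  {"dp": [0.058,-0.152,0],"turn": 0,"hand": 0},
  {"dp": [0,0,0.1],"turn": 0,"hand": 0},
  {"dp": [0,0,0.1],"turn": 0,"hand": 0},
  {"dp": [0,0,0.1],"turn": 0,"hand": 0},
  {"dp": [0,0,0],"turn": 0,"hand": 0},
  {"dp": [0,0,0],"turn": 0,"hand": 0},
])

```text
t: 10.82
position: [0.5711, -0.0935, 0.0448]
tool_rot: [0.996, 0.092, -0.002, -0.001]
contact_force: [0.2, -0.3, -4.0]
finger_gap: 0.243
gripper_force: 59.8
```

```bash
python3 - <<'E'
from h import *
np.set_printoptions(precision=4,suppress=True)
p=cams.snapshot("top");q=cams.snapshot("scene")
o=sensors.get_obs();print(o["position"],o["tool_rot"],o["contact_force"],o["t"])
f=lambda im,x,y,w,h,s:cv2.resize(im[y:y+h,x:x+w],None,fx=s,fy=s,interpolation=cv2.INTER_CUBIC)
M=np.zeros((600,800,3),np.uint8)
M[:270,:720]=f(p["color"][:,:,::-1],190,130,160,60,4.5);M[280:600,:800]=f(q["color"][:,:,::-1],310,175,160,64,5)
cv2.imwrite("pics/m5.png",M)
for l in("hammer_head","wedge_head"):
    for n,c in(("top",p),("scene",q)):
        for r in cams.spot_point(l,c): print(l,n,np.round(r["uv"],1),r["conf"],at_z(c,r["uv"],.06 if l[0]=="h" else .038))
E
```

```text
[ 0.5731 -0.094   0.0469] [ 0.9958  0.092  -0.     -0.    ] [ 0.3131  0.2597 -3.9861] 10.9167
hammer_head top [498.4 226.2] 0.76 [ 0.4214 -0.645   0.06  ]
hammer_head top [362.3 292.7] 0.7 [ 0.2167 -0.2217  0.06  ]
hammer_head scene [300.  164.4] 0.94 [ 0.2585 -0.2067  0.06  ]
hammer_head scene [338.4 227.9] 0.86 [ 0.6333 -0.0861  0.06  ]
hammer_head scene [172.8 205.3] 0.64 [ 0.4831 -0.6373  0.06  ]
hammer_head scene [291.6 264.2] 0.44 [ 0.7761 -0.2285  0.06  ]
wedge_head top [290.  167.6] 0.6 [0.6068 0.0059 0.038 ]
wedge_head scene [368.3 227.2] 0.64 [0.6118 0.0112 0.038 ]
```

View pics/m5.png

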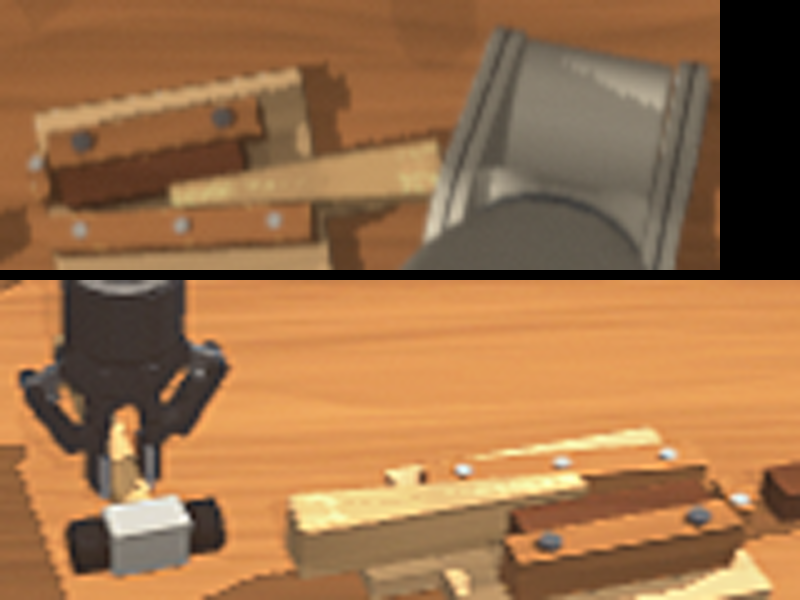

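The hammer head's grey block (centre of its top at crop 147,517) hangs level, left of the wedge face (292,535), and its black striking face points at the wedge. I'll check the height.

```bash
python3 - <<'E'
from h import *
np.set_printoptions(precision=4,suppress=True)
q=cams.snapshot("scene")
T=lambda a,b:((a+.5)/5-.5+310,(b-280+.5)/5-.5+175)
uv=T(147,517);print(uv)
for z in(.06,.07,.08,.09): print(z,proj(q,[[.6245,-.084,z]])[0],at_z(q,uv,z))
print("wedge top head corners",at_z(q,T(288,497),.058),at_z(q,T(300,532),.058))
g=[T(113,540),T(190,525),T(190,553),T(116,574)]
for a in g: print(a)
for z in(.02,.03,.04,.05): print(z,"front bottom",at_z(q,T(116,574),z),at_z(q,T(190,560),z))
E
```

```text
(339.0, 222.0)
0.06 [338.8685 225.9808] [ 0.6057 -0.0821  0.06  ]
0.07 [338.8865 223.5745] [ 0.6171 -0.0831  0.07  ]
0.08 [338.9047 221.1436] [ 0.6285 -0.084   0.08  ]
0.09 [338.9231 218.6879] [ 0.6399 -0.085   0.09  ]
wedge top head corners [0.59   0.0096 0.058 ] [0.6239 0.0125 0.058 ]
(332.2, 226.6)
(347.6, 223.6)
(347.6, 229.2)
(332.8, 233.4)
0.02 front bottom [ 0.6141 -0.1025  0.02  ] [ 0.6039 -0.0539  0.02  ]
0.03 front bottom [ 0.6249 -0.1031  0.03  ] [ 0.6148 -0.0552  0.03  ]
0.04 front bottom [ 0.6356 -0.1038  0.04  ] [ 0.6257 -0.0564  0.04  ]
0.05 front bottom [ 0.6464 -0.1044  0.05  ] [ 0.6366 -0.0576  0.05  ]
```

>>> carry_out([
  {"dp": [0,0,0.05],"turn": 0,"hand": 0},
  {"dp": [0,0,0.045],"turn": 0,"hand": 0},
  {"dp": [0,0,0],"turn": 0,"hand": 0},
  {"dp": [0,-0.03,0],"turn": 0,"hand": 0},
  {"dp": [0,-0.03,0],"turn": 0,"hand": 0},
  {"dp": [0,-0.03,0],"turn": 0,"hand": 0},
  {"dp": [0,-0.03,0],"turn": 0,"hand": 0},
  {"dp": [0,-0.03,0],"turn": 0,"hand": 0},
  {"dp": [0,-0.03,0],"turn": 0,"hand": 0},
])

```text
t: 11.92
position: [0.5663, -0.0576, 0.028]
tool_rot: [0.996, 0.092, 0.0, 0.0]
contact_force: [0.2, 0.2, -4.9]
finger_gap: 0.242
gripper_force: 59.8
```

>>> carry_out([
  {"dp": [0,-0.015,0],"turn": 0,"hand": 0},
  {"dp": [0,-0.015,0],"turn": 0,"hand": 0},
  {"dp": [0,-0.015,0],"turn": 0,"hand": 0},
  {"dp": [0,-0.015,0],"turn": 0,"hand": 0},
  {"dp": [0,-0.015,0],"turn": 0,"hand": 0},
  {"dp": [0,-0.015,0],"turn": 0,"hand": 0},
])

```text
t: 12.42
position: [0.563, -0.0407, 0.0277]
tool_rot: [0.996, 0.092, 0.0, 0.0]
contact_force: [1.0, -0.6, -4.8]
finger_gap: 0.244
gripper_force: 59.9
```

```bash
python3 - <<'E'
from h import *
np.set_printoptions(precision=4,suppress=True)
q=cams.snapshot("scene")
o=sensors.get_obs();print(o["position"],o["contact_force"],o["moment"],o["t"])
cv2.imwrite("pics/m6.png",cv2.resize(q["color"][175:239,310:470,::-1],None,fx=5,fy=5,interpolation=cv2.INTER_CUBIC))
E
```

```text
[ 0.5628 -0.0402  0.0277] [-0.0152 -0.2557 -4.722 ] [-0.0378  0.1038 -0.0066] 12.4667
```

View pics/m6.png

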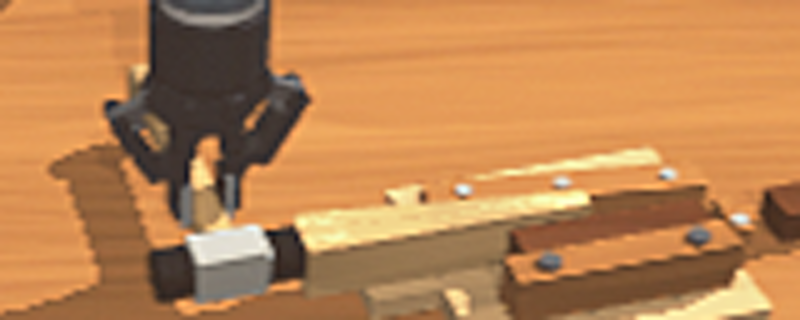

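The scene crop shows the hammer's black face touching the wedge (about 300,250), aligned in height, and the wedge has moved a few mm. I'll finish the first tap, draw back, and make the second.

>>> carry_out([
  {"dp": [0,-0.015,0],"turn": 0,"hand": 0},
  {"dp": [0,-0.015,0],"turn": 0,"hand": 0},
  {"dp": [0,-0.015,0],"turn": 0,"hand": 0},
  {"dp": [0,0.04,0],"turn": 0,"hand": 0},
  {"dp": [0,0.04,0],"turn": 0,"hand": 0},
  {"dp": [0,0.02,0],"turn": 0,"hand": 0},
  {"dp": [0,0,0],"turn": 0,"hand": 0},
  {"dp": [0,0,0],"turn": 0,"hand": 0},
])

```text
t: 13.13
position: [0.565, -0.0522, 0.0277]
tool_rot: [0.996, 0.092, 0.0, -0.0]
contact_force: [-0.0, 0.0, -4.2]
finger_gap: 0.243
gripper_force: 59.8
```

>>> carry_out([
  {"dp": [0,-0.02,0],"turn": 0,"hand": 0},
  {"dp": [0,-0.02,0],"turn": 0,"hand": 0},
  {"dp": [0,-0.02,0],"turn": 0,"hand": 0},
  {"dp": [0,-0.015,0],"turn": 0,"hand": 0},
  {"dp": [0,-0.015,0],"turn": 0,"hand": 0},
  {"dp": [0,-0.015,0],"turn": 0,"hand": 0},
  {"dp": [0,-0.01,0],"turn": 0,"hand": 0},
])

```text
t: 13.72
position: [0.5609, -0.0285, 0.0278]
tool_rot: [0.996, 0.092, 0.0, 0.0]
contact_force: [0.6, -0.7, -3.9]
finger_gap: 0.244
gripper_force: 59.9
```

>>> carry_out([
  {"dp": [0,0.04,0],"turn": 0,"hand": 0},
  {"dp": [0,0.04,0],"turn": 0,"hand": 0},
  {"dp": [0,0,0],"turn": 0,"hand": 0},
  {"dp": [0,0,0],"turn": 0,"hand": 0},
  {"dp": [0,-0.02,0],"turn": 0,"hand": 0},
  {"dp": [0,-0.02,0],"turn": 0,"hand": 0},
  {"dp": [0,-0.02,0],"turn": 0,"hand": 0},
  {"dp": [0,-0.02,0],"turn": 0,"hand": 0},
  {"dp": [0,-0.015,0],"turn": 0,"hand": 0},
])

```text
t: 14.47
position: [0.5602, -0.0253, 0.0278]
tool_rot: [0.996, 0.092, 0.0, 0.0]
contact_force: [0.5, -1.2, -4.4]
finger_gap: 0.245
gripper_force: 59.8
```

>>> carry_out([
  {"dp": [0,-0.015,0],"turn": 0,"hand": 0},
])

```text
t: 14.55
position: [0.5599, -0.0226, 0.0278]
tool_rot: [0.996, 0.092, 0.0, 0.0]
contact_force: [1.2, -0.8, -4.5]
finger_gap: 0.24
gripper_force: 59.8
```

>>> carry_out([
  {"dp": [0,-0.0125,0],"turn": 0,"hand": 0},
  {"dp": [0,-0.0125,0],"turn": 0,"hand": 0},
])

```text
t: 14.72
position: [0.559, -0.0179, 0.0278]
tool_rot: [0.996, 0.092, 0.0, 0.0]
contact_force: [1.7, -1.7, -4.5]
finger_gap: 0.241
gripper_force: 59.8
```

>>> carry_out([
  {"dp": [0,-0.0125,0],"turn": 0,"hand": 0},
  {"dp": [0,-0.0125,0],"turn": 0,"hand": 0},
])

```text
t: 14.88
position: [0.5579, -0.0132, 0.0278]
tool_rot: [0.996, 0.092, 0.0, 0.0]
contact_force: [-1.6, -8.5, -3.9]
finger_gap: 0.241
gripper_force: 60.0
```

The force has risen to 8.5 N, so the wedge is starting to jam. I'll draw back, then make a separate tap and read the force.

>>> carry_out([
  {"dp": [0,0.04,0],"turn": 0,"hand": 0},
  {"dp": [0,0.04,0],"turn": 0,"hand": 0},
  {"dp": [0,0,0],"turn": 0,"hand": 0},
  {"dp": [0,0,0],"turn": 0,"hand": 0},
])

```text
t: 15.22
position: [0.5608, -0.0297, 0.0277]
tool_rot: [0.996, 0.092, -0.0, -0.0]
contact_force: [-0.3, -0.6, -3.9]
finger_gap: 0.245
gripper_force: 59.9
```

```bash
python3 - <<'E'
from h import *
np.set_printoptions(precision=4,suppress=True)
q=cams.snapshot("scene")
o=sensors.get_obs();print(o["position"],o["contact_force"],o["moment"],o["t"])
cv2.imwrite("pics/m7.png",cv2.resize(q["color"][175:239,310:470,::-1],None,fx=5,fy=5,interpolation=cv2.INTER_CUBIC))
E
```

```text
[ 0.5607 -0.0295  0.0276] [-0.4094 -0.0285 -3.6503] [ 0.0331  0.1186 -0.0399] 15.2667
```

View pics/m7.png

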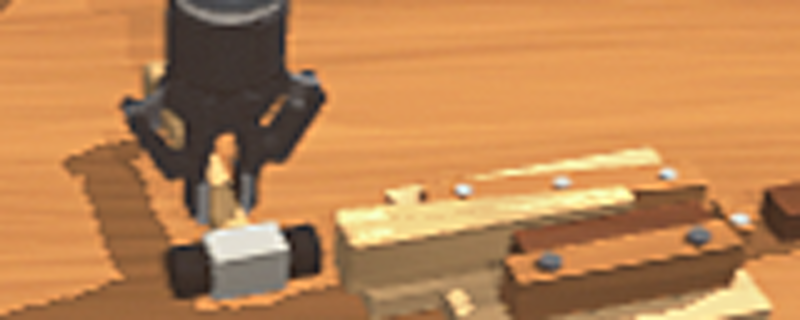

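The crop shows the wedge upright between the blank and the bar (head corner at 340,210), with the hammer drawn back about 15 mm. Now the next blow.

>>> carry_out([
  {"dp": [0,-0.015,0],"turn": 0,"hand": 0},
  {"dp": [0,-0.015,0],"turn": 0,"hand": 0},
  {"dp": [0,-0.015,0],"turn": 0,"hand": 0},
  {"dp": [0,-0.015,0],"turn": 0,"hand": 0},
  {"dp": [0,-0.015,0],"turn": 0,"hand": 0},
  {"dp": [0,-0.01,0],"turn": 0,"hand": 0},
])

```text
t: 15.77
position: [0.5575, -0.0128, 0.0277]
tool_rot: [0.996, 0.092, -0.0, 0.001]
contact_force: [-1.2, -18.9, -4.2]
finger_gap: 0.24
gripper_force: 60.3
```

>>> carry_out([
  {"dp": [0,0.04,0],"turn": 0,"hand": 0},
  {"dp": [0,0.04,0],"turn": 0,"hand": 0},
  {"dp": [0,0.005,0],"turn": 0,"hand": 0},
  {"dp": [0,0,0],"turn": 0,"hand": 0},
  {"dp": [0,-0.015,0],"turn": 0,"hand": 0},
  {"dp": [0,-0.015,0],"turn": 0,"hand": 0},
  {"dp": [0,-0.015,0],"turn": 0,"hand": 0},
  {"dp": [0,-0.015,0],"turn": 0,"hand": 0},
  {"dp": [0,-0.015,0],"turn": 0,"hand": 0},
  {"dp": [0,-0.01,0],"turn": 0,"hand": 0},
])

```text
t: 16.6
position: [0.5575, -0.0128, 0.0277]
tool_rot: [0.996, 0.092, -0.0, 0.001]
contact_force: [-0.4, -20.4, -3.5]
finger_gap: 0.241
gripper_force: 60.5
```

>>> carry_out([
  {"dp": [0,0.04,0],"turn": 0,"hand": 0},
  {"dp": [0,0.04,0],"turn": 0,"hand": 0},
  {"dp": [0,0.005,0],"turn": 0,"hand": 0},
  {"dp": [0,0,0],"turn": 0,"hand": 0},
  {"dp": [0,-0.015,0],"turn": 0,"hand": 0},
  {"dp": [0,-0.015,0],"turn": 0,"hand": 0},
  {"dp": [0,-0.015,0],"turn": 0,"hand": 0},
  {"dp": [0,-0.015,0],"turn": 0,"hand": 0},
  {"dp": [0,-0.015,0],"turn": 0,"hand": 0},
  {"dp": [0,-0.005,0],"turn": 0,"hand": 0},
])

```text
t: 17.43
position: [0.5577, -0.0131, 0.0277]
tool_rot: [0.996, 0.092, -0.0, 0.0]
contact_force: [-1.0, -9.0, -4.0]
finger_gap: 0.242
gripper_force: 60.4
```

>>> carry_out([
  {"dp": [0,0.05,0],"turn": 0,"hand": 0},
  {"dp": [0,0.1,0],"turn": 0,"hand": 0},
  {"dp": [0,0.1,0],"turn": 0,"hand": 0},
  {"dp": [0,0,-0.1],"turn": 0,"hand": 0},
  {"dp": [0,0,-0.1],"turn": 0,"hand": 0},
  {"dp": [0,0,-0.1],"turn": 0,"hand": 0},
  {"dp": [0,0,-0.1],"turn": 0,"hand": 0},
  {"dp": [-0.051,0.153,0],"turn": 0,"hand": 0},
  {"dp": [-0.051,0.153,0],"turn": 0,"hand": 0},
  {"dp": [-0.051,0.153,0],"turn": 0,"hand": 0},
  {"dp": [-0.051,0.153,0],"turn": 0,"hand": 0},
  {"dp": [-0.051,0.153,0],"turn": 0,"hand": 0},
  {"dp": [-0.051,0.153,0],"turn": 0,"hand": 0},
  {"dp": [-0.051,0.153,0],"turn": 0,"hand": 0},
  {"dp": [-0.051,0.153,0],"turn": 0,"hand": 0},
  {"dp": [-0.051,0.153,0],"turn": 0,"hand": 0},
  {"dp": [0,0,0],"turn": -0.052,"hand": 0},
  {"dp": [0,0,0],"turn": -0.052,"hand": 0},
  {"dp": [0,0,0],"turn": 0,"hand": 0},
  {"dp": [0,0,0],"turn": 0,"hand": 0},
])

```text
t: 19.1
position: [0.5269, -0.3502, 0.1075]
tool_rot: [0.985, 0.172, -0.0, -0.0]
contact_force: [-0.1, -0.5, -3.8]
finger_gap: 0.238
gripper_force: 60.7
```

```bash
python3 - <<'E'
from h import *
np.set_printoptions(precision=4,suppress=True)
p=cams.snapshot("top");q=cams.snapshot("scene")
o=sensors.get_obs();print(o["position"],o["contact_force"],o["moment"],o["t"])
f=lambda im,x,y,w,h,s:cv2.resize(im[y:y+h,x:x+w],None,fx=s,fy=s,interpolation=cv2.INTER_CUBIC)
M=np.zeros((600,800,3),np.uint8)
M[:240,:600]=f(p["color"][:,:,::-1],190,130,150,60,4);M[244:600,:768]=f(q["color"][:,:,::-1],220,150,256,118,3)[:356]
cv2.imwrite("pics/m8.png",M)
E
```

```text
[ 0.5272 -0.3497  0.1076] [-0.0692 -0.2839 -4.1487] [-0.044   0.055  -0.0213] 19.2Traceback (most recent call last):
  File "<stdin>", line 7, in <module>
ValueError: could not broadcast input array from shape (354,768,3) into shape (356,768,3)
```

>>> carry_out([
  {"dp": [0,0,0.1],"turn": 0,"hand": 0},
  {"dp": [0,0,0.1],"turn": 0,"hand": 0},
  {"dp": [0,0,0.1],"turn": 0,"hand": 0},
  {"dp": [0,0,0.1],"turn": 0,"hand": 0},
  {"dp": [0,0,0.04],"turn": 0,"hand": 0},
  {"dp": [0,0,0.03],"turn": 0,"hand": 0},
  {"dp": [0,0,0.01],"turn": 0,"hand": 0},
  {"dp": [0,0,0],"turn": 0,"hand": 0},
])

```text
t: 19.87
position: [0.5277, -0.35, 0.012]
tool_rot: [0.985, 0.173, 0.0, 0.0]
contact_force: [0.2, -0.7, -4.6]
finger_gap: 0.24
gripper_force: 60.6
```

>>> carry_out([
  {"dp": [0,0,0.01],"turn": 0,"hand": 0},
  {"dp": [0,0,0],"turn": 0,"hand": 0},
])

```text
t: 20.03
position: [0.5279, -0.3503, 0.0105]
tool_rot: [0.985, 0.173, 0.001, 0.001]
contact_force: [0.7, 0.0, -4.5]
finger_gap: 0.242
gripper_force: 60.6
```

```bash
python3 - <<'E'
from h import *
p=cams.snapshot("top");q=cams.snapshot("scene")
o=sensors.get_obs();print(o["position"],o["contact_force"],o["t"])
f=lambda im,x,y,w,h,s:cv2.resize(im[y:y+h,x:x+w],None,fx=s,fy=s,interpolation=cv2.INTER_CUBIC)
M=np.zeros((600,800,3),np.uint8)
M[:240,:600]=f(p["color"][:,:,::-1],190,130,150,60,4);M[244:598,:768]=f(q["color"][:,:,::-1],220,150,256,118,3)
cv2.imwrite("pics/m8.png",M)
E
```

```text
[ 0.52774497 -0.35028747  0.01052028] [-0.01147028 -0.65135923 -5.47752195] 20.1333
```

View pics/m8.png

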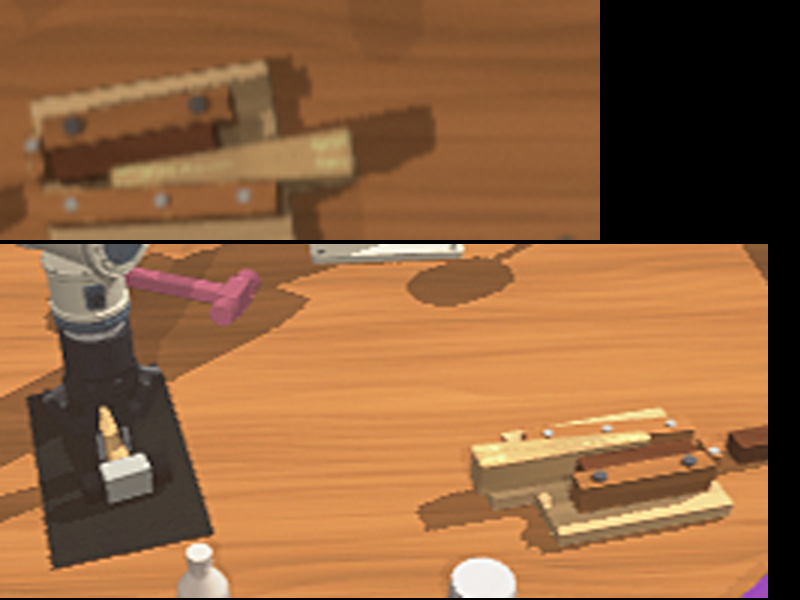

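The crop shows the wedge seated in the press (head near top 350,150) and the hammer just above the mat. I'll lower the last few mm and watch the force.

>>> carry_out([
  {"dp": [0,0,0.01],"turn": 0,"hand": 0},
  {"dp": [0,0,0],"turn": 0,"hand": 0},
])

```text
t: 20.3
position: [0.5273, -0.35, 0.0078]
tool_rot: [0.985, 0.173, 0.0, 0.0]
contact_force: [-0.3, -0.6, -4.5]
finger_gap: 0.241
gripper_force: 60.6
```

>>> carry_out([
  {"dp": [0,0,0.005],"turn": 0,"hand": 0},
  {"dp": [0,0,0],"turn": 0,"hand": 0},
])

```text
t: 20.47
position: [0.5274, -0.3501, 0.0073]
tool_rot: [0.985, 0.173, 0.0, 0.0]
contact_force: [-1.1, 1.5, 2.4]
finger_gap: 0.239
gripper_force: 61.4
```

Contact with the mat. Now I'll release, rise straight up and back off.

>>> carry_out([
  {"dp": [0,0,0],"turn": 0,"hand": 0.4},
  {"dp": [0,0,0],"turn": 0,"hand": 0.6},
  {"dp": [0,0,0],"turn": 0,"hand": 1},
  {"dp": [0,0,0],"turn": 0,"hand": 1},
  {"dp": [0,0,0],"turn": 0,"hand": 1},
  {"dp": [0,0,0],"turn": 0,"hand": 1},
  {"dp": [0,0,0],"turn": 0,"hand": 1},
  {"dp": [0,0,-0.05],"turn": 0,"hand": 1},
  {"dp": [0,0,-0.1],"turn": 0,"hand": 1},
  {"dp": [0,0,-0.15],"turn": 0,"hand": 1},
  {"dp": [0,0,-0.15],"turn": 0,"hand": 1},
  {"dp": [0,0,-0.15],"turn": 0,"hand": 1},
  {"dp": [-0.15,0,-0.1],"turn": 0,"hand": 1},
  {"dp": [-0.15,0,0],"turn": 0,"hand": 1},
  {"dp": [0,0,0],"turn": 0,"hand": 1},
  {"dp": [0,0,0],"turn": 0,"hand": 1},
])

```text
t: 21.8
position: [0.47, -0.3709, 0.1479]
tool_rot: [0.985, 0.172, 0.0, 0.0]
contact_force: [-0.3, 0.2, -0.9]
finger_gap: 1.001
gripper_force: 0.0
```

```bash
python3 - <<'E'
from h import *
p=cams.snapshot("top");q=cams.snapshot("scene")
o=sensors.get_obs();print(o["position"],o["contact_force"],o["t"])
cv2.imwrite("pics/m9.png",cv2.resize(q["color"][150:300,220:476,::-1],None,fx=3,fy=3,interpolation=cv2.INTER_CUBIC))
E
```

```text
[ 0.47130811 -0.37046637  0.14702168] [ 0.37464356  0.24403935 -0.14005775] 21.9
```

View pics/m9.png

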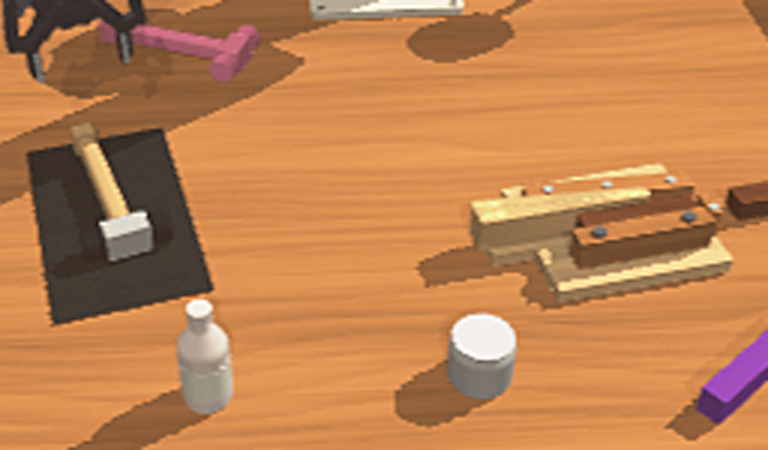

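The hammer lies flat on the mat (head at 127,232). The wedge and blank are upright in the press, and the gripper is clear.

```bash
python3 -c "
from station import job
print(job.hand_in())"
```

```text
the job is handed in; nothing more can be done
None
```

The wedge was tapped tight with six separate blows (highest wrist reading about 20 N, last one about 9 N), the hammer is back flat on its mat, and the job is handed in; no verdict was shown.

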